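Clamp a silver bar in the filing jig

TASK

Without picking anything up, push the silver bar along the jig's channel with the fingertips until its far end rests fully against the blue stop block. Then push the red clamp lever over towards the stop end, past its dead point, until it snaps into lock and the clamp's rubber pad holds the bar down. Leave the other things on the bench where they are.

Things in the scene. Friction and masses are not known exactly. Their poses are not given: they have to be found in the camera images.
- jig: filing jig fixed to the bench: dark blue-grey plate 250 x 180 x 12 mm with a channel, a blue stop block and a side-mounted toggle clamp. Origin at bench height under the channel's centre line; x runs along the channel towards the stop, y to the left of that towards the clamp, z up. The plate spans x -140 to 110, y -50 to 130 mm.
- channel_mouth (a point): the channel's open loading end, on its floor: jig x -130, y 0, z 12 mm. The channel runs from here along jig x to the stop's face at x = 50, 19 mm wide between two brass rails, each 6 mm wide and 4 mm high (rail tops at z = 16).
- stop_face (a point): middle of the stop block's face that the bar must touch, at jig x 50, y 0, z 20 mm; axes as the jig. The blue block is 40 mm wide, 20 mm long, its top at z = 34.
- silver_bar: loose silver-grey metal bar lying in the channel along jig x, 100 long, 16 wide, 16 mm high (top at jig z 28, 12 mm above the rails), about 0.26 kg, smooth, friction about 0.35. Origin: centre of its underside, so its ends are 50 mm either way along its x. It starts with its far end 20 to 50 mm short of the stop; seated, its origin is at jig x = 0.
- clamp_lever (a joint): lever angle (rad): 0 fully open, leaning 0.625 rad from upright to jig -x; grows as it is pushed to jig +x; upright 0.625; dead point about 0.8; locked at its stop 1.25, leaning to +x. Before the dead point a spring throws it back open when let go; past it the lever snaps to the stop by itself and stays. Takes up to about 8 N at mid-grip. Starts at 0 to 0.2; the spring may draw it back.
- lever_pivot (a point): pivot of the lever, at jig x 8, y 100, z 34 mm; the lever turns in the jig's x-z plane at y = 100. It has a steel rod 10 mm thick up to 55 mm from the pivot, then a round red grip 18 mm thick with round ends, ending 127 mm from the pivot. Its grey bracket and brass spring strut lie at jig x -67 to 23, y 84 to 116, below z = 50.
- lever_tip (a point): point on the lever's centre line 118 mm from the pivot, in the red grip's round end (9 mm from the end)
- clamp_pad: round black rubber pad, 16 mm across, origin: middle of its lower face, on a steel arm that turns with the lever. Open, the arm stands raised over the channel near jig x 5, the pad 35 mm or more above the bar and nothing of it above z = 85 mm; locked, the pad presses on the bar's top at jig x 40, y 0 through a spring (about 5 N).
- brass_bar: loose brass bar, 70 x 20 x 12 mm, on the bench to the right of the jig: leave alone; origin under its centre
- polish_tin: small round tin, 52 mm across, 32 mm high, on the bench to the right of the jig: leave alone; origin under its centre
- hammer: hammer, 230 mm long, lying on the bench at the right: leave alone
- parts_bowl: white bowl, 90 mm across, 40 mm high, at the right: leave alone; origin under its centre
- brush: brush, 180 mm long, lying at the left: leave alone
- ring_cone: upright wooden ring cone, 64 mm foot, 110 mm high, at the left: leave alone; origin under its centre
- oil_jar: jar, 48 mm across, 75 mm high, at the left: leave alone; origin under its centre
Mind the look-alikes: they are no part of the job. What is meant by the silver_bar is not pink, purple or turquoise, and is the larger of those in its own colour.

How it is judged:
By the outcome, as a careful person would: the job done as asked, in the order asked, and still so for the second after the job is handed in, with the robot touching nothing.
It also fails if it takes over 48 s, if anything falls off the work surface, if the arm or the gripper's body presses on something with over 40 N, if the wrist force passes 120 N, or if a joint passes its speed limit or range.

ROBOT

A 6-joint arm with a two-finger parallel gripper is mounted at the origin on the work surface. World frame = base frame: x ahead of the robot, y to its left, z up, the work surface at z = 0. Lengths are in m, angles in rad, forces in N, time in s.
With the tool pointing down it reaches from about 0.25 to 0.725 m from the base axis. Payload 4 kg.
Tool frame: the origin (TCP) lies midway between the tips of the shut fingers; the grasp point (between the pads) lies 19 mm behind it; y points along the fingers, x is the direction in which the jaws open and shut, and the axes are right-handed (so a half turn about y gives the same grasp; the last joint's range is limited). The gripper opens to 85 mm and grips with 20 to 120 N. Pads are 22 mm wide; open, the fingers measure 114 mm over their backs; the gripper's body (76 mm by 85 mm) begins 54 mm behind the grasp point. The pads swing forward as they close: fully open they stand 13 mm farther back than shut.
Start: joints at [1.31, 0.241, 0.005, 1.335, 0, 1.571], TCP at [0.129, 0.483, 0.231] pointing down, gripper open.
Joint ranges: [-2.72, 2.72], [-1.05, 1.87], [-1.09, 1.28], [-1.99, 2.15], [-1.42, 1.44], [-3.14, 3.14]. Speed limits (rad/s): [2.79, 2.79, 3.14, 3.14, 3.14, 3.14].

INTERFACE

Orientations are given as a unit quaternion [x, y, z, w].
In Python, from workcell import bot gives the robot as it stands. The module is installed in compiled form; this text tells all that it offers.
- The arm moves only by the shell command python3 -m inch 'ROWS'. ROWS is text: rows parted by semicolons, each of 7 numbers parted by spaces: the turn, a rotation vector about the tool's x, y, z in degrees, then the shift along the tool's x, y, z in mm, then the closure, from 0 (fully open) to 1 (shut). In form: ax ay az dx dy dz fingers; .... A call has 1 to 12 rows; each row shifts and turns the commanded pose from where the row before left it, along the tool's axes as they then stand; what a row does not reach is not made up. A row lasts 1/8 s, in which the tool goes at most 62.5 mm and 10.7 degrees, less where a joint would pass 70% of its speed; a pose out of reach is approached as far as the arm can. A call with a gripper value outside its range is refused whole. The fingers move at their own pace and stop on an object; the grip force is fixed at half the most. Time passes only in rows, so rows that do not move let the fingers close. It gives the time, the measured TCP pose, the force and the opening at its end, in the units of the state.
- bot.get_obs(): the state, without advancing time (a new reading comes with each control period).
- bot.camera(name): name is "scene" or "top" or "wrist"; returns a dict with "color" (400x640x3 uint8, blue, green, red), "fx", "fy", "cx", "cy" (pixels), "extrinsics" (4x4, takes a point from world to camera coordinates). Camera axes: x right, y up, looking along -z (the intrinsics and any distortion apply to the point x, -y, -z); pixel columns grow to the right and rows downward; lengths in m; the calibration is good to about 2 mm. A picture is of the moment at which its call begins. There is no depth.
- bot.job_done(): hands the job in, once; it reports no verdict.
Trained networks look in the newest picture that a camera, given by its name, has taken for a name from the list of things; names that differ only in an ending like _2 or _b are one class to them, and where a whole thing is asked for, a point or a joint stands for the part that bears it (a point fixed in the world has none). Each returns a list of dicts, best first, with "conf" (0 to 1); they miss things now and then, are a little off and sometimes report something else, mostly with a low value. They report only what shows in the picture. A call takes as long as a camera call. They do not tell look-alikes from the thing itself.
- bot.look_for(name, camera): "extent" ([left, top, right, bottom] in pixels, round what is visible of it).
- bot.cut_out(name, camera): "region" (400x640 bool, what is visible of it) and "extent" ([left, top, right, bottom] in pixels, round what is visible of it).
- bot.spot_point(name, camera): "point" ([column, row] in pixels: a listed point, or the origin of a listed thing).
The state is a dict: "clock": time; "joint_pos": joint angles; "joint_vel": joint speeds; "tau": joint torques, N m; "eef_pos": TCP position; "tool_rot": TCP orientation; "ft_force": force on the tool from outside, world axes, zero at the start; "ft_torque": the same for the moment, N m; "grip_width": finger opening in m.
Only numpy, scipy, OpenCV 4.12 (cv2) and the standard library are available. Lean on these libraries where they do the work, as an engineer would, in place of code of your own. Each camera call takes 0.05 s, during which the arm holds its last target.

## Working session

There is one attempt and no reset: what is moved stays moved. The work goes in short steps, Python scripts to look and compute and a shell command to move; the robot and the scene stay as the last step left them, time stands still between calls to the robot, and variables do not carry over. Pictures are saved under pics/ and viewed, and the job is handed in when it is done.

```bash
mkdir -p pics; ls
python3 - <<'E'
from workcell import bot
import cv2,numpy as np
o=bot.get_obs()
for k,v in o.items(): print(k,np.round(v,4))
for n in ["scene","top"]:
    c=bot.camera(n); cv2.imwrite(f"pics/{n}0.png",c["color"])
    print(n,c["fx"],c["fy"],c["cx"],c["cy"],[k for k in c if k!="color"]); print(np.round(c["extrinsics"],4).tolist())
    for t in ["silver_bar","jig","brass_bar","clamp_lever"]:
        print(t,[(np.round(d["extent"]).astype(int).tolist(),round(d["conf"],2)) for d in bot.look_for(t,n)])
    for t in ["silver_bar","jig","channel_mouth","stop_face","lever_pivot","lever_tip","clamp_pad"]:
        print(t,[(np.round(d["point"],1).tolist(),round(d["conf"],2)) for d in bot.spot_point(t,n)])
print(bot.get_obs()["clock"])
E
```

```text
pics
clock 0.0
joint_pos [ 1.31    0.2414  0.0037  1.3352 -0.      1.5708]
joint_vel [ 0.0002  0.0015  0.0025 -0.0004 -0.0017  0.0008]
tau [-1.00000e-03 -3.72316e+01  2.52409e+01  1.69000e-02 -0.00000e+00
  0.00000e+00]
eef_pos [0.1288 0.4825 0.2304]
tool_rot [ 0.5612  0.4302 -0.4313 -0.5603]
ft_force [-0.2975  0.6737  0.0043]
ft_torque [ 0.0049 -0.0074  0.0143]
grip_width 0.0854
scene 418.4645161029669 418.4645161029669 325.6326394625814 198.0494407819622 ['fx', 'fy', 'cx', 'cy', 'extrinsics']
[[0.379, 0.9252, 0.0186, -0.2176], [-0.6772, 0.2636, 0.6869, 0.3035], [0.6306, -0.273, 0.7265, -1.5609], [0.0, 0.0, 0.0, 1.0]]
silver_bar [([256, 179, 288, 189], 0.77), ([241, 270, 269, 308], 0.71), ([331, 201, 345, 228], 0.66), ([311, 173, 398, 261], 0.66), ([301, 245, 320, 263], 0.65), ([256, 236, 279, 258], 0.6)]
jig [([314, 173, 393, 260], 0.92)]
brass_bar [([286, 211, 302, 227], 0.72), ([451, 193, 473, 225], 0.6)]
clamp_lever [([340, 171, 378, 219], 0.64)]
silver_bar [([269.5, 187.5], 0.72), ([338.5, 217.2], 0.7), ([256.2, 290.6], 0.68), ([339.8, 169.4], 0.51), ([265.8, 247.8], 0.44), ([3
[... 516 characters left out ...]
319, 190, 327, 211], 0.7), ([401, 147, 436, 165], 0.58), ([354, 258, 385, 269], 0.44)]
jig [([280, 148, 344, 238], 0.74)]
brass_bar [([362, 202, 372, 224], 0.42)]
clamp_lever [([287, 176, 327, 206], 0.78), ([318, 188, 329, 212], 0.38)]
silver_bar [([367.8, 262.2], 0.66), ([416.4, 157.6], 0.64), ([392.2, 192.6], 0.52), ([290.0, 263.7], 0.44), ([321.7, 199.0], 0.42)]
jig [([326.1, 188.0], 0.83), ([470.6, 176.9], 0.2)]
channel_mouth [([322.1, 228.7], 0.96), ([470.2, 174.8], 0.49), ([216.1, 225.8], 0.33)]
stop_face [([326.4, 171.1], 0.55), ([321.4, 228.1], 0.37)]
lever_pivot [([291.6, 181.7], 0.82), ([321.7, 229.6], 0.32)]
lever_tip [([285.4, 199.0], 0.56)]
clamp_pad [([326.1, 179.3], 0.61)]
1.2
```

Run:
```python
import cv2
a=cv2.imread("pics/scene0.png");cv2.imwrite("pics/scene0c.png",cv2.resize(a[140:330,220:420],None,fx=3,fy=3,interpolation=cv2.INTER_CUBIC))
a=cv2.imread("pics/top0.png");cv2.imwrite("pics/top0c.png",cv2.resize(a[130:280,260:460],None,fx=4,fy=4,interpolation=cv2.INTER_CUBIC))
```

```text
(no output)
```

View pics/scene0.png

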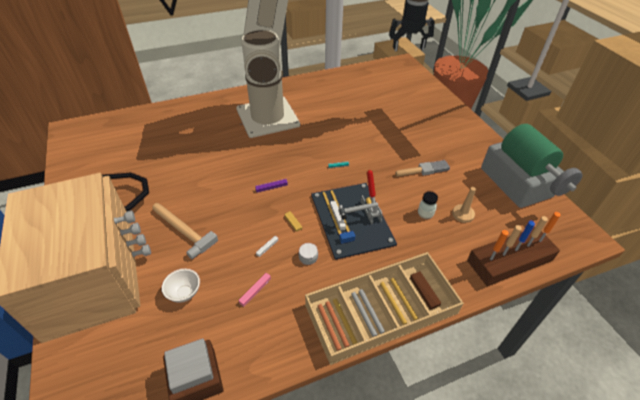

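View pics/top0.png

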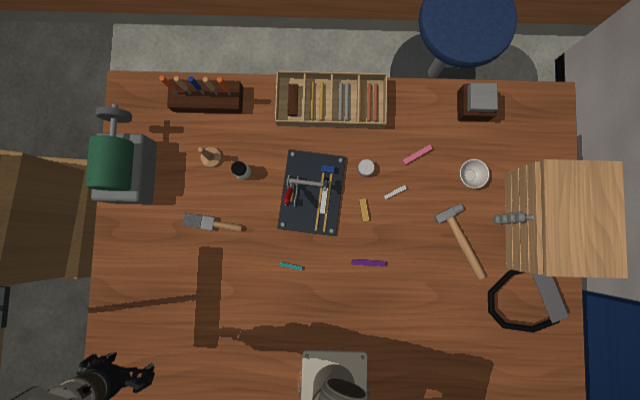

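View pics/scene0c.png

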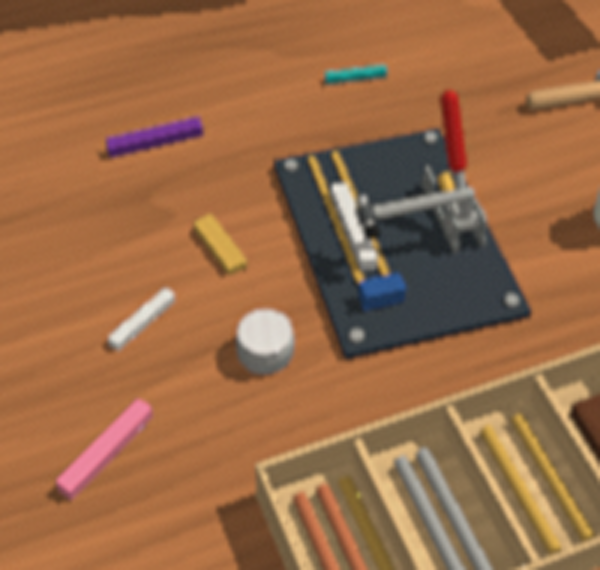

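View pics/top0c.png

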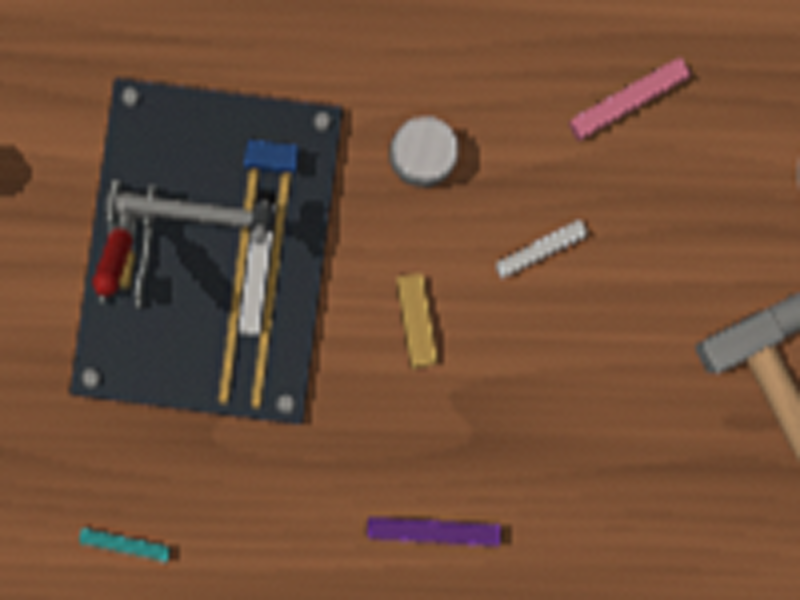

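The bar lying in the channel (top view about 323,201; scene 338,215) is the silver_bar. The short silver bar at top (396,192) is the smaller look-alike. The pink (418,155), purple (369,263) and turquoise (291,266) bars are ruled out by colour. Next I'll fit the jig pose.

```bash
cat > h.py <<'E'
import numpy as np, cv2
from scipy.optimize import least_squares
CAM={"scene":(418.4645,325.6326,198.0494,np.array([[0.379,0.9252,0.0186,-0.2176],[-0.6772,0.2636,0.6869,0.3035],[0.6306,-0.273,0.7265,-1.5609]])),
"top":(377.4331,325.4728,202.8278,np.array([[0.0255,-0.9997,0.0012,0.0239],[0.9955,0.0255,0.0915,-0.5391],[-0.0915,-0.0011,0.9958,-1.1221]]))}
def proj(cam,P):
    f,cx,cy,E=cam; P=np.atleast_2d(P); c=P@E[:3,:3].T+E[:3,3]; return np.c_[cx+f*c[:,0]/-c[:,2], cy-f*c[:,1]/-c[:,2]]
def jw(p,P):
    P=np.atleast_2d(P)/1000.; c,s=np.cos(p[2]),np.sin(p[2]); return np.c_[p[0]+c*P[:,0]-s*P[:,1],p[1]+s*P[:,0]+c*P[:,1],P[:,2]]
E
python3 - <<'E'
from h import *
from scipy.optimize import least_squares
J=[[110,130,12],[110,-50,12],[-140,-50,12],[-140,130,12]]
t=np.array([[115,78],[345,107],[308,424],[70,393]])/4+[260,130]
s=np.array([[530,315],[347,355],[274,160],[440,130]])/3+[220,140]
def r(p,cams=("top","scene")):
    o=[]
    for c,u in (("top",t),("scene",s)):
        if c in cams:o.append((proj(CAM[c],jw(p,J))-u).ravel())
    return np.concatenate(o)
for cs in (("top",),("scene",),("top","scene")):
    q=least_squares(lambda p:r(p,cs),[0.55,0.03,0.]); print(cs,q.x,np.round(q.fun,1))
p=q.x
K={"mouth":[-130,0,12],"stop":[50,0,20],"pivot":[8,100,34],"tip0":[8-118*np.sin(.625),100,34+118*np.cos(.625)],"barR":[-20-50,0,28]}
for k,v in K.items(): print(k,np.round(jw(p,v),4),proj(CAM["top"],jw(p,v)).round(1),proj(CAM["scene"],jw(p,v)).round(1))
for n,o,sc in (("top",(260,130),4),("scene",(220,140),3)):
    im=cv2.imread(f"pics/{n}0.png"); h,w=(150,200) if n=="top" else (190,200)
    im=cv2.resize(im[o[1]:o[1]+h,o[0]:o[0]+w],None,fx=sc,fy=sc,interpolation=cv2.INTER_CUBIC)
    def L(P,col):
        u=((proj(CAM[n],jw(p,P))-o+0.5)*sc-0.5)
        cv2.polylines(im,[np.int32(u*16).reshape(-1,1,2)],True,col,1,cv2.LINE_AA,4)
    L(J,(0,255,255))
    for y in(-15.5,-9.5,9.5,15.5): L([[-130,y,16],[50,y,16]],(0,255,0))
    L([[50,-20,34],[50,20,34],[70,20,34],[70,-20,34]],(255,0,255))
    for xr in (-70,-80,-90,-100): L([[xr,-8,28],[xr,8,28]],(0,0,255))
    cv2.imwrite(f"pics/fit_{n}.png",im)
E
```

```text
('top',) [ 0.5821346   0.03745161 -0.10056331] [ 0.2 -0.5  0.1 -0.5 -0.6  0.3  0.4  0.6]
('scene',) [ 0.58649927  0.04038055 -0.11245309] [ 0.9 -0.3 -0.9  0.5 -0.1  0.   0.2 -0.5]
('top', 'scene') [ 0.58422437  0.03916494 -0.10570226] [-0.2 -1.3 -0.3 -1.1 -1.4 -0.3 -0.4 -0.3  0.3 -1.1 -1.4  0.  -1.1 -0.2
 -0.9 -1. ]
mouth [[0.4549 0.0529 0.012 ]] [[319.8 230.3]] [[326.9 192.3]]
stop [[0.6339 0.0339 0.02  ]] [[327.5 172. ]] [[345.3 235.4]]
pivot [[0.6027 0.1378 0.034 ]] [[293.  180.5]] [[374.3 213.8]]
tip0 [[0.5341 0.145  0.1297]] [[286.6 199.9]] [[369.1 173.3]]
barR [[0.5146 0.0466 0.028 ]] [[322.3 210.5]] [[332.8 202.6]]
```

View pics/fit_top.png

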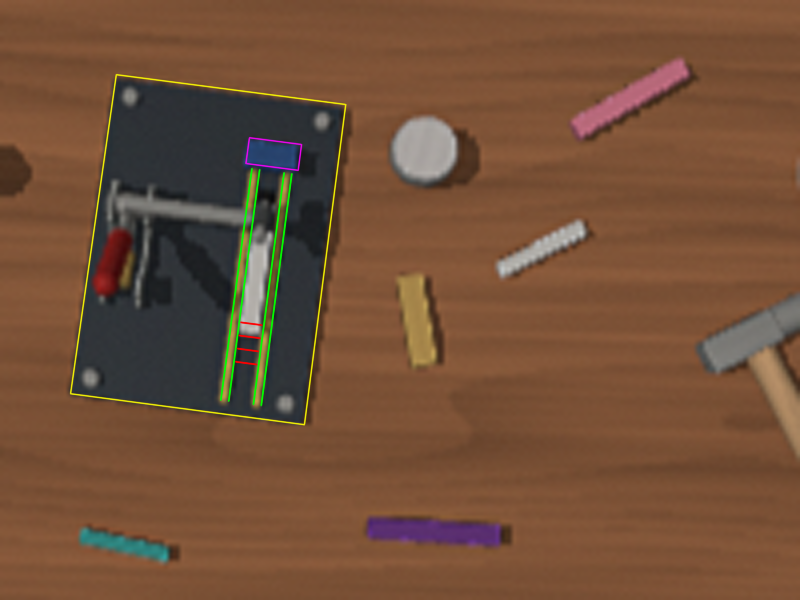

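View pics/fit_scene.png

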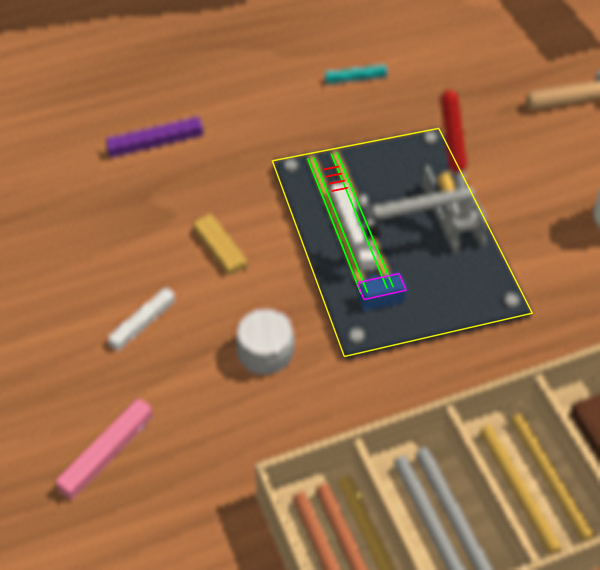

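```bash
cat >> h.py <<'E'
from scipy.spatial.transform import Rotation as Rn
PJ=np.array([0.584,0.039,-0.104])
def state():
    from workcell import bot
    o=bot.get_obs(); R=Rn.from_quat(o["tool_rot"]); p=np.array(o["eef_pos"])
    return o,R,p
def toJ(p,P=None):
    P=PJ if P is None else P
    c,s=np.cos(P[2]),np.sin(P[2]); d=np.array(p[:2])-P[:2]
    return np.r_[c*d[0]+s*d[1],-s*d[0]+c*d[1],p[2]]*1000
def shift(R,p,targ): # targ jig mm -> tool mm
    return R.inv().apply(jw(PJ,targ)[0]-p)*1000
def turnto(R,xw): # make tool y = down, tool x = jig-frame dir xw
    c,s=np.cos(PJ[2]),np.sin(PJ[2]); x=np.array([c*xw[0]-s*xw[1],s*xw[0]+c*xw[1],0]); y=np.array([0,0,-1.]); z=np.cross(x,y)
    T=Rn.from_matrix(np.c_[x,y,z]); return (R.inv()*T).as_rotvec(degrees=True),T
E
python3 - <<'E'
from h import *
o,R,p=state()
print(R.as_matrix().round(3)); print(toJ(p))
for xw in ([1,0],[-1,0],[0,1],[0,-1]):
    rv,T=turnto(R,xw); print(xw,rv.round(2),shift(T,p,[-110,0,200]).round(1))
from workcell import bot
c=bot.camera("wrist");cv2.imwrite("pics/w0.png",c["color"])
E
```

```text
[[ 0.258  0.    -0.966]
 [ 0.966  0.     0.258]
 [ 0.    -1.    -0.   ]]
[-498.735378    394.45491039  231.31270508]
[1, 0] [-0.   81.02  0.  ] [ 388.7   31.3 -394.5]
[-1, 0] [  0.   -98.98   0.  ] [-388.7   31.3  394.5]
[0, 1] [ 0.   -8.98  0.  ] [-394.5   31.3 -388.7]
[0, -1] [ -0.   171.02   0.  ] [394.5  31.3 388.7]
```

View pics/w0.png

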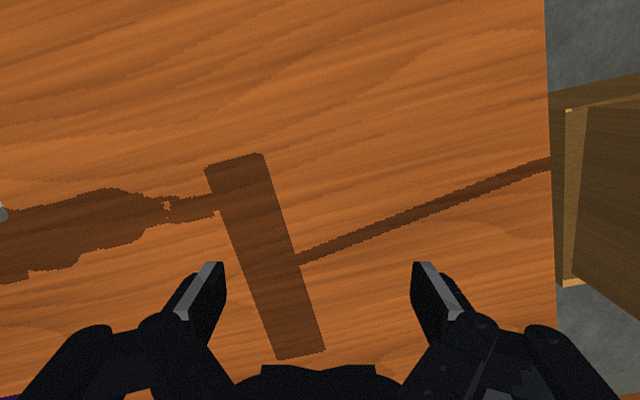

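```bash
python3 -m inch '0 -9 0 0 0 0 1; 0 0 0 -40 3 -39 1; 0 0 0 -40 3 -39 1; 0 0 0 -40 3 -39 1; 0 0 0 -40 3 -39 1; 0 0 0 -40 3 -39 1; 0 0 0 -40 3 -39 1; 0 0 0 -40 3 -39 1; 0 0 0 -40 3 -39 1; 0 0 0 -40 3 -39 1; 0 0 0 -34 3 -38 1; 0 0 0 0 0 0 1'
python3 - <<'E'
from h import *
from workcell import bot
for n in ("wrist","top"):
    c=bot.camera(n);cv2.imwrite(f"pics/{n}1.png",c["color"])
    if n=="wrist": np.savez("w1.npz",**c)
o,R,p=state(); print(toJ(p),o["grip_width"],o["ft_force"],turnto(R,[0,1])[0],o["clock"])
print(shift(R,p,[-110,0,200]))
E
```

```text
clock: 2.75
eef_pos: [0.4768, 0.0484, 0.2008]
tool_rot: [0.527, 0.472, -0.472, -0.526]
ft_force: [-0.3, 0.5, 0.1]
grip_width: 0.0
[-1.09838005e+02  1.86862511e-01  2.00961203e+02] 2.0292459322187996e-05 [-1.54105326  0.80867015 -0.95073347] [-0.07238284 -0.06472722  0.00767177] 2.85
[-0.18717343  0.96138175  0.16056892]
```

View pics/wrist1.png

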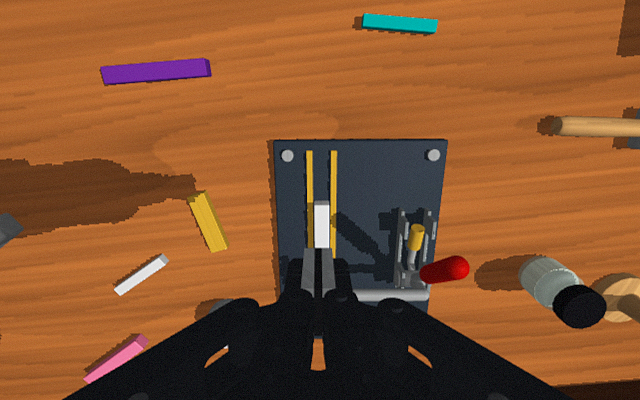

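The wrist view shows the rails at columns about 309 and 333, the bar at (321,225), and the fingertips at (318,255) nearly lined up with the channel. I'll refine the jig pose with this camera.

Run:
```python
from h import *
c=np.load("w1.npz"); cam=(float(c["fx"]),float(c["cx"]),float(c["cy"]),c["extrinsics"]); im=c["color"]
o,R,p=state()
print("tcp px",proj(cam,p).round(1))
E=c["extrinsics"]; print("cam pos rel tcp in tool",(R.inv().apply(-E[:3,:3].T@E[:3,3]-p)*1000).round(1))
def draw(P,fn):
    g=cv2.resize(im[120:320,220:480],None,fx=3,fy=3,interpolation=cv2.INTER_CUBIC)
    def L(Q,col):
        u=((proj(cam,jw(P,Q))-[220,120]+0.5)*3-0.5); cv2.polylines(g,[np.int32(u*16).reshape(-1,1,2)],True,col,1,cv2.LINE_AA,4)
    L([[110,130,12],[110,-50,12],[-140,-50,12],[-140,130,12]],(0,255,255))
    for y in(-15.5,-9.5,9.5,15.5): L([[-130,y,16],[50,y,16]],(0,255,0))
    for x in (-70,-75,-80): L([[x,-8,28],[x,8,28]],(0,0,255))
    L([[-130,100,34],[100,100,34]],(255,255,0))
    cv2.imwrite(fn,g)
draw(PJ,"pics/w1fit.png")
```

```text
tcp px [[323.  261.2]]
cam pos rel tcp in tool [  -2.2 -142.3   79.6]
```

View pics/w1fit.png

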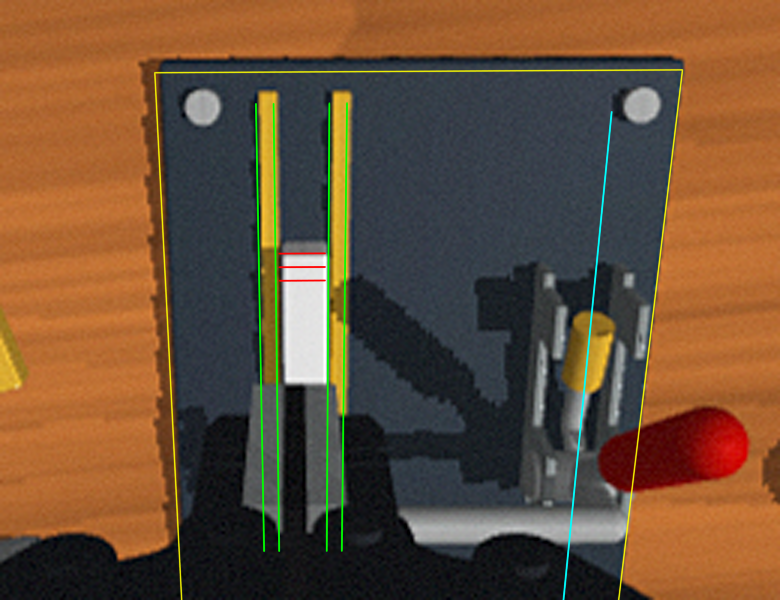

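```bash
python3 -m inch '0 0 0 0 40 0 1; 0 0 0 0 40 0 1; 0 0 0 0 40 0 1; 0 0 0 0 30 0 1; 0 0 0 0 20 0 1; 0 0 0 0 8 0 1; 0 0 0 0 0 0 1'
python3 - <<'E'
from h import *
from workcell import bot
for n in ("wrist","top","scene"):
    c=bot.camera(n);cv2.imwrite(f"pics/{n}2.png",c["color"])
    if n=="wrist": np.savez("w2.npz",**c)
a=cv2.imread("pics/scene2.png");cv2.imwrite("pics/scene2c.png",cv2.resize(a[140:280,270:420],None,fx=4,fy=4,interpolation=cv2.INTER_CUBIC))
o,R,p=state(); print(toJ(p),o["ft_force"],turnto(R,[0,1])[0],o["clock"])
E
```

```text
clock: 3.72
eef_pos: [0.4746, 0.0517, 0.0234]
tool_rot: [-0.525, -0.474, 0.474, 0.525]
ft_force: [-0.1, 0.3, -0.1]
grip_width: 0.0001
[-108.79444015    1.0407852    24.38284377] [-0.09411055  0.07722475  0.07058684] [0.11955301 0.0471989  0.02770865] 3.875
```

View pics/wrist2.png

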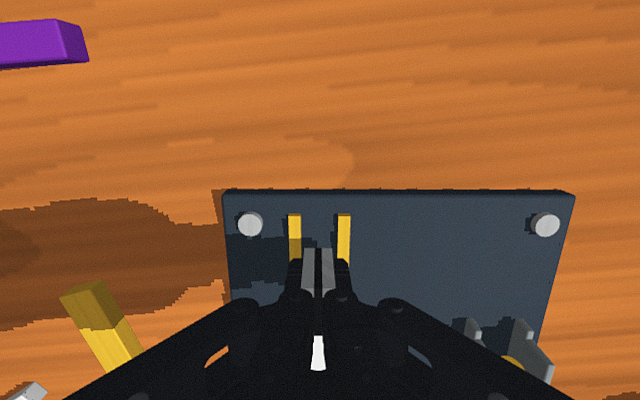

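View pics/scene2c.png

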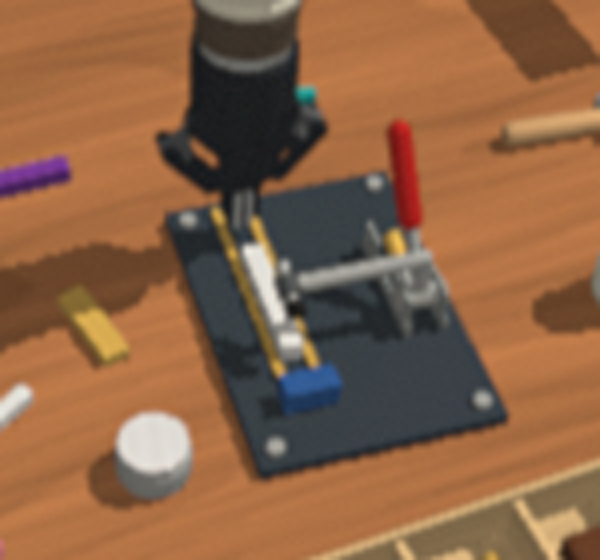

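In the wrist view the fingertips (318,265) are centred between the rails (294 and 344). I'll lower 2 mm and start pushing.

```bash
python3 -m inch '0 0 0 0 2 -5 1; 0 0 0 0 0 -6 1; 0 0 0 0 0 -5 1; 0 0 0 0 0 -4 1; 0 0 0 0 0 -4 1; 0 0 0 0 0 -4 1; 0 0 0 0 0 -4 1; 0 0 0 0 0 -3 1; 0 0 0 0 0 0 1'
python3 - <<'E'
from h import *
from workcell import bot
for n in ("top","scene"):
    c=bot.camera(n);cv2.imwrite(f"pics/{n}3.png",c["color"])
a=cv2.imread("pics/scene3.png")[160:260,290:400];b=cv2.imread("pics/top3.png")[150:250,270:360]
cv2.imwrite("pics/s3.png",np.hstack([cv2.resize(a,None,fx=4,fy=4,interpolation=cv2.INTER_CUBIC),cv2.resize(b,None,fx=4,fy=4,interpolation=cv2.INTER_CUBIC)]))
o,R,p=state(); print(toJ(p),o["ft_force"],turnto(R,[0,1])[0],o["clock"])
E
```

```text
clock: 5.0
eef_pos: [0.5104, 0.0473, 0.0214]
tool_rot: [0.525, 0.474, -0.473, -0.525]
ft_force: [0.2, -0.3, 0.4]
grip_width: -0.0001
[-74.29863353   0.60624181  21.42439368] [-0.66855652 -0.06179997 -0.2978283 ] [0.03439012 0.01462344 0.00469843] 5.1
```

View pics/s3.png

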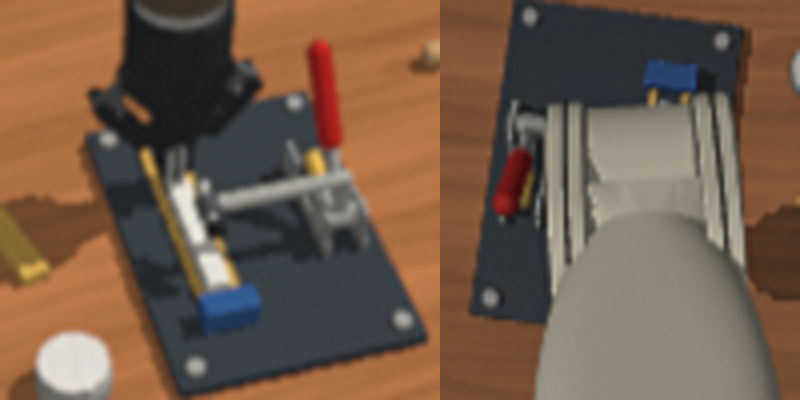

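The bar is moving: its far end is now just short of the blue block, at about (210,285) in the left crop. I'll creep forward and watch the force.

```bash
cat > st.py <<'E'
from h import *
o,R,p=state(); f=o["ft_force"]; c,s=np.cos(PJ[2]),np.sin(PJ[2])
print("jig",toJ(p).round(2),"Fx_jig %.2f"%(c*f[0]+s*f[1]),np.round(f,2),turnto(R,[0,1])[0].round(2),round(o["clock"],3))
E
python3 -m inch '0 0 0 0 0 -3 1; 0 0 0 0 0 -3 1; 0 0 0 0 0 -2 1; 0 0 0 0 0 0 1' ; python3 st.py; python3 -m inch '0 0 0 0 0 -1 1;0 0 0 0 0 -1 1; 0 0 0 0 0 0 1' ; python3 st.py
```

```text
clock: 5.6
eef_pos: [0.5182, 0.0465, 0.0213]
tool_rot: [0.525, 0.474, -0.473, -0.525]
ft_force: [-0.6, -1.2, 0.9]
grip_width: -0.0001
jig [-66.17   0.59  21.32] Fx_jig -0.44 [-0.57 -1.2   0.85] [0.03 0.01 0.  ] 5.6
clock: 5.98
eef_pos: [0.5199, 0.0462, 0.0213]
tool_rot: [0.525, 0.473, -0.473, -0.525]
ft_force: [-1.0, -0.1, 0.3]
grip_width: -0.0002
jig [-64.51   0.55  21.28] Fx_jig -0.98 [-0.99 -0.05  0.27] [ 0.01  0.01 -0.  ] 5.975
```

```bash
python3 -m inch '0 0 0 0 0 -1 1;0 0 0 0 0 -1 1; 0 0 0 0 0 0 1' ; python3 st.py; python3 -m inch '0 0 0 0 0 -1 1; 0 0 0 0 0 0 1' ; python3 st.py;python3 -m inch '0 0 0 0 0 -1 1; 0 0 0 0 0 0 1' ; python3 st.py
```

```text
clock: 6.35
eef_pos: [0.5206, 0.0462, 0.0211]
tool_rot: [-0.525, -0.473, 0.474, 0.526]
ft_force: [-4.5, 1.3, 2.6]
grip_width: 0.0003
jig [-63.8    0.54  21.05] Fx_jig -4.58 [-4.47  1.3   2.6 ] [-0.13  0.02 -0.  ] 6.35
clock: 6.6
eef_pos: [0.5207, 0.0461, 0.0209]
tool_rot: [-0.524, -0.472, 0.474, 0.526]
ft_force: [-7.6, 1.0, 4.7]
grip_width: 0.0
jig [-63.74   0.51  20.89] Fx_jig -7.61 [-7.55  0.97  4.7 ] [-0.23  0.03 -0.  ] 6.6
clock: 6.85
eef_pos: [0.5206, 0.0461, 0.0207]
tool_rot: [-0.524, -0.472, 0.475, 0.527]
ft_force: [-8.6, 1.5, 5.2]
grip_width: 0.0001
jig [-63.74   0.48  20.7 ] Fx_jig -8.73 [-8.63  1.46  5.21] [-0.34  0.04 -0.01] 6.85
```

Position has stalled at -63.7 while force rises to about 8 N, so the bar looks seated. I'll back off and check.

```bash
python3 -m inch '0 0 0 0 0 4 1; 0 0 0 0 0 8 1; 0 0 0 0 0 18 1; 0 0 0 0 -20 0 1; 0 0 0 0 -50 0 1; 0 0 0 0 -55 0 1;  0 0 0 0 -50 0 1; 0 0 0 0 0 0 1'; python3 st.py
python3 - <<'E'
from h import *
from workcell import bot
for n in ("top","scene","wrist"):
    c=bot.camera(n);cv2.imwrite(f"pics/{n}4.png",c["color"])
    if n=="wrist": np.savez("w4.npz",**c)
a=cv2.imread("pics/scene4.png")[170:260,300:410];b=cv2.imread("pics/wrist4.png")
cv2.imwrite("pics/s4.png",cv2.resize(a,None,fx=7,fy=6,interpolation=cv2.INTER_CUBIC))
E
```

```text
clock: 7.85
eef_pos: [0.4977, 0.0492, 0.2014]
tool_rot: [0.528, 0.477, -0.47, -0.523]
ft_force: [0.6, 0.6, 0.5]
grip_width: -0.0001
jig [-86.92   1.22 201.45] Fx_jig 0.50 [0.56 0.55 0.51] [0.69 0.01 0.12] 7.85
```

View pics/s4.png

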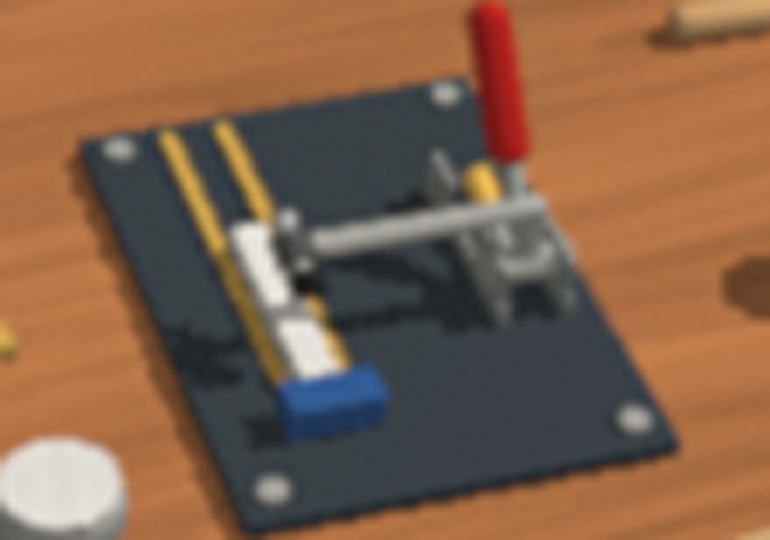

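View pics/wrist4.png

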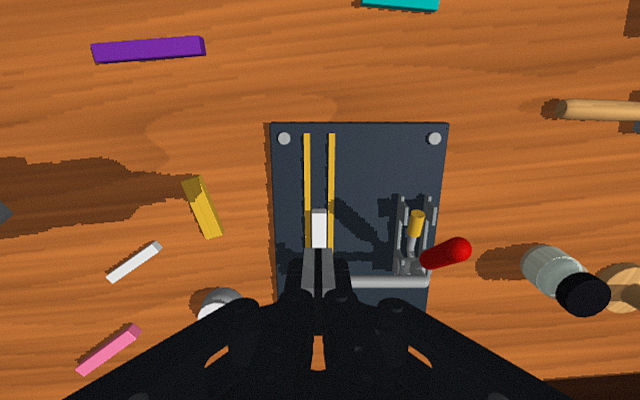

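The scene view shows the bar's far end touching the blue block at about (320,378) in the crop. The lever is still open. I'll set the jig x correction from contact (-2.6 mm) and go behind the lever.

```bash
sed -i 's/^PJ=.*/PJ=np.array([0.5815,0.0400,-0.104])/' h.py
python3 - <<'E'
from h import *
o,R,p=state(); print(toJ(p)); _,T=turnto(R,[0,1]); print(shift(T,p,[-106,100,200]).round(1))
c=np.load("w4.npz"); cam=(float(c["fx"]),float(c["cx"]),float(c["cy"]),c["extrinsics"])
for th in (0,.1,.2):
    a=th-.625
    for r in (60,127): print(th,r,proj(cam,jw(PJ,[8+r*np.sin(a),100,34+r*np.cos(a)])).round(0),proj(CAM["scene"],jw(PJ,[8+r*np.sin(a),100,34+r*np.cos(a)])).round(1))
E
```

```text
[-88.31748471  -0.29857306 195.70032589]
[100.3  -4.3  17.7]
0 60 [[430. 260.]] [[371.5 192.7]]
0 127 [[462. 248.]] [[368.4 169.4]]
0.1 60 [[431. 266.]] [[372.2 193.1]]
0.1 127 [[464. 267.]] [[370.  170.1]]
0.2 60 [[431. 273.]] [[373.  193.7]]
0.2 127 [[466. 286.]] [[371.7 171.3]]
```

```bash
python3 -m inch '0 0 0 10 0 8 1; 0 0 0 30 0 10 1; 0 0 0 30 0 0 1; 0 0 0 25 0 0 1; 0 0 0 5 0 0 1; 0 0 0 0 0 0 1; 0 0 0 0 0 0 1'; python3 st.py
```

```text
clock: 8.88
eef_pos: [0.486, 0.1496, 0.196]
tool_rot: [-0.525, -0.473, 0.474, 0.525]
ft_force: [-0.3, -0.1, 0.1]
grip_width: -0.0001
jig [-106.35   99.12  195.96] Fx_jig -0.29 [-0.3  -0.13  0.09] [-0.04 -0.03 -0.03] 8.875
```

```bash
python3 -m inch '0 0 0 1 25 0 1; 0 0 0 0 30 0 1; 0 0 0 0 20 0 1; 0 0 0 0 9 0 1; 0 0 0 0 0 0 1; 0 0 0 0 0 0 1'; python3 st.py
python3 - <<'E'
from h import *
from workcell import bot
for n in ("top","scene","wrist"):
    c=bot.camera(n);cv2.imwrite(f"pics/{n}5.png",c["color"])
a=cv2.imread("pics/scene5.png")[130:260,300:430];b=cv2.imread("pics/wrist5.png")
cv2.imwrite("pics/s5.png",np.hstack([cv2.resize(a,(400,400),interpolation=cv2.INTER_CUBIC),cv2.resize(b[150:400,180:430],(400,400))]))
E
```

```text
clock: 9.62
eef_pos: [0.4872, 0.1513, 0.1133]
tool_rot: [0.526, 0.474, -0.473, -0.525]
ft_force: [0.3, 0.3, 0.9]
grip_width: 0.0
jig [-105.3   100.89  113.26] Fx_jig 0.23 [0.27 0.33 0.94] [ 0.09 -0.01  0.04] 9.625
```

View pics/s5.png

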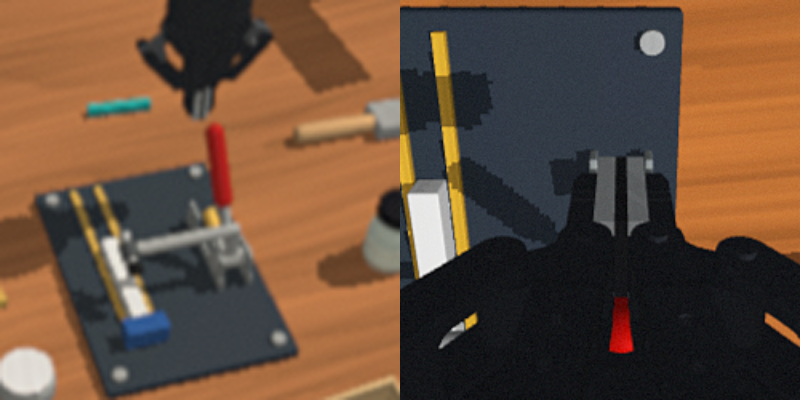

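The fingertips are behind the red grip and centred on it: in the wrist crop the red is at (621,325) and the finger seam is at 621. Pushing to +x.

```bash
python3 -m inch '0 0 0 0 0 -8 1; 0 0 0 0 0 -8 1; 0 0 0 0 0 -8 1; 0 0 0 0 0 -8 1; 0 0 0 0 0 -8 1; 0 0 0 0 0 -8 1; 0 0 0 0 0 -8 1; 0 0 0 0 0 0 1'; python3 st.py
python3 - <<'E'
from h import *
from workcell import bot
for n in ("scene","wrist"):
    c=bot.camera(n);cv2.imwrite(f"pics/{n}6.png",c["color"])
a=cv2.imread("pics/scene6.png")[130:260,300:430];b=cv2.imread("pics/wrist6.png")
cv2.imwrite("pics/s6.png",np.hstack([cv2.resize(a,(400,400),interpolation=cv2.INTER_CUBIC),cv2.resize(b[150:400,180:430],(400,400))]))
E
```

```text
clock: 10.78
eef_pos: [0.541, 0.1455, 0.1116]
tool_rot: [-0.524, -0.473, 0.474, 0.526]
ft_force: [-4.8, 1.1, 0.6]
grip_width: -0.0001
jig [-51.22 100.77 111.64] Fx_jig -4.94 [-4.85  1.14  0.55] [-0.21  0.03 -0.01] 10.775
```

View pics/s6.png

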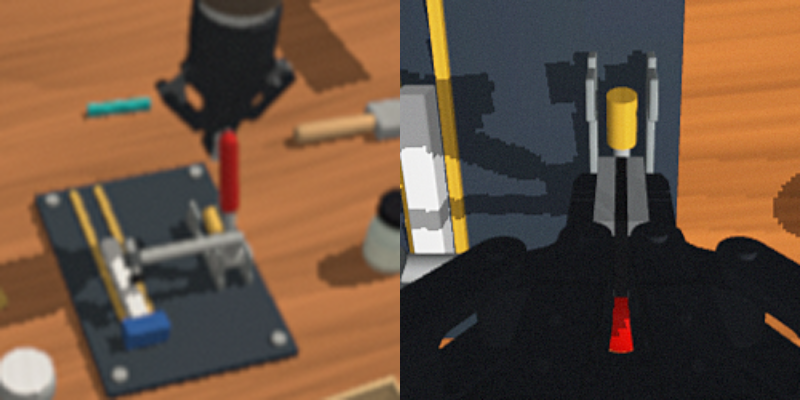

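The lever is rising with 5 N on the fingertips. Continuing.

```bash
python3 -m inch '0 0 0 0 0 -8 1; 0 0 0 0 0 -8 1; 0 0 0 0 0 -8 1; 0 0 0 0 0 -8 1; 0 0 0 0 0 -7 1; 0 0 0 0 0 -7 1; 0 0 0 0 0 0 1'; python3 st.py; python3 -m inch '0 0 0 0 0 -7 1; 0 0 0 0 0 -7 1; 0 0 0 0 0 -7 1; 0 0 0 0 0 0 1'; python3 st.py
python3 - <<'E'
from h import *
from workcell import bot
for n in ("scene","wrist"):
    c=bot.camera(n);cv2.imwrite(f"pics/{n}7.png",c["color"])
a=cv2.imread("pics/scene7.png")[130:260,300:430];b=cv2.imread("pics/wrist7.png")
cv2.imwrite("pics/s7.png",np.hstack([cv2.resize(a,(400,400),interpolation=cv2.INTER_CUBIC),cv2.resize(b[150:400,180:430],(400,400))]))
E
```

```text
clock: 11.75
eef_pos: [0.5894, 0.1405, 0.1124]
tool_rot: [0.526, 0.474, -0.473, -0.525]
ft_force: [0.1, -0.2, 0.0]
grip_width: -0.0001
jig [ -2.57 100.81 112.43] Fx_jig 0.17 [ 0.15 -0.25  0.03] [ 0.12 -0.02  0.01] 11.75
clock: 12.25
eef_pos: [0.6097, 0.1385, 0.1123]
tool_rot: [0.525, 0.474, -0.473, -0.525]
ft_force: [-0.1, -0.9, -0.0]
grip_width: -0.0002
jig [ 17.78 100.85 112.28] Fx_jig 0.04 [-0.06 -0.95 -0.04] [ 0.04 -0.01  0.01] 12.25
```

View pics/s7.png

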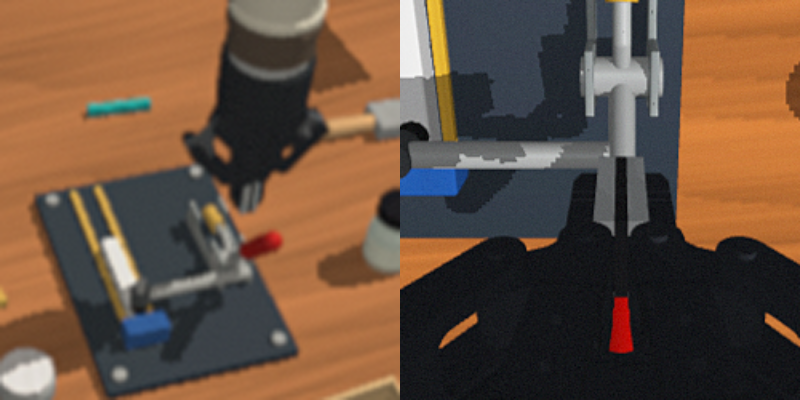

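The lever snapped over and the pad is on the bar. I'll retreat and check.

```bash
python3 -m inch '0 0 0 0 0 8 1; 0 0 0 0 0 20 1; 0 0 0 0 -20 20 1; 0 0 0 0 -40 40 1; 0 0 0 0 -40 40 1; 0 0 0 0 -20 40 1; 0 0 0 0 0 40 1;0 0 0 0 0 0 1;0 0 0 0 0 0 1'; python3 st.py
python3 - <<'E'
from h import *
from workcell import bot
for n in ("scene","top","wrist"):
    c=bot.camera(n);cv2.imwrite(f"pics/{n}8.png",c["color"])
    if n=="wrist": np.savez("w8.npz",**c)
for th in (.8,1.15,1.25):
    a=th-.625; P=jw(PJ,[8+118*np.sin(a),100,34+118*np.cos(a)])
    print(th,proj(CAM["scene"],P).round(1),proj(CAM["top"],P).round(1))
for n in ("scene","top"): print(n,[(np.round(d["point"],1),round(d["conf"],2)) for d in bot.spot_point("lever_tip",n)])
a=cv2.imread("pics/scene8.png")[165:255,305:405];b=cv2.imread("pics/top8.png")[140:240,270:370]
cv2.imwrite("pics/s8.png",np.hstack([cv2.resize(a,(400,400),interpolation=cv2.INTER_CUBIC),cv2.resize(b,(400,400),interpolation=cv2.INTER_CUBIC)]))
E
```

```text
clock: 13.48
eef_pos: [0.402, 0.1602, 0.2326]
tool_rot: [0.525, 0.474, -0.473, -0.525]
ft_force: [-0.3, -0.1, 0.5]
grip_width: 0.0002
jig [-190.99  100.94  232.6 ] Fx_jig -0.25 [-0.27 -0.14  0.52] [0.07 0.04 0.03] 13.475
0.8 [[381.5 189.4]] [[290.1 167.8]]
1.15 [[386.4 203.5]] [[292.5 155.1]]
1.25 [[387.5 207.9]] [[293.1 152.1]]
scene [(array([387.7, 206.5]), 0.87)]
top [(array([291.7, 154.3]), 0.74)]
```

View pics/s8.png

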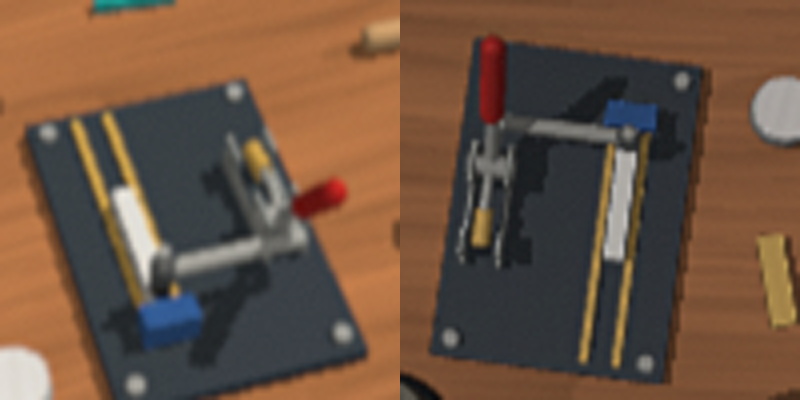

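View pics/wrist8.png

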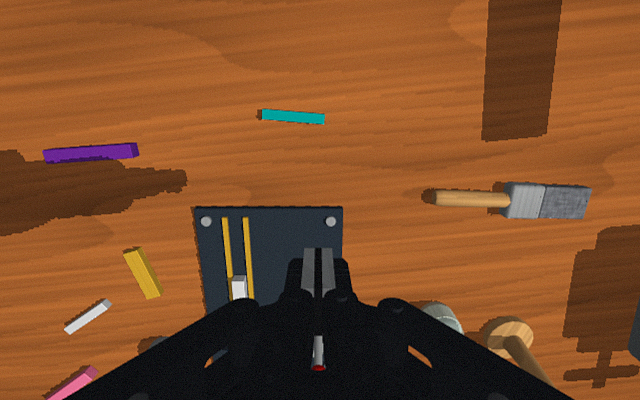

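View pics/scene8.png

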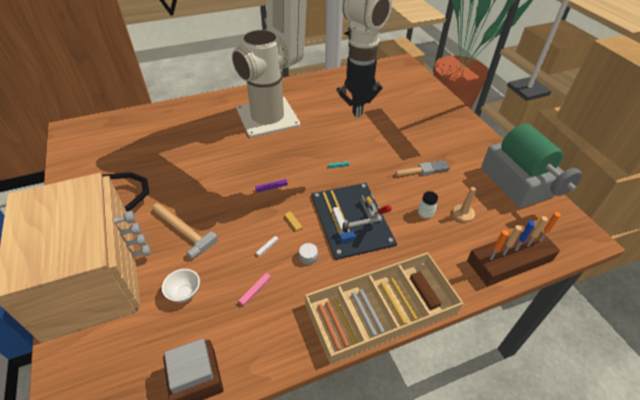

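The lever tip reads at the locked angle (scene 387.7,206.5 against 387.5,207.9 predicted). I'll check at sub-pixel level whether clamping shifted the bar.

Run:
```python
from h import *
from scipy.ndimage import map_coordinates
# edge profile along the bar's top centreline near rear end
def prof(im,cam):
    xs=np.arange(-75,-30,0.25); acc=0
    for y in (-4,-2,0,2):
        u=proj(cam,jw(PJ,np.c_[xs,np.full_like(xs,y),np.full_like(xs,28)])); g=im.astype(float).mean(2)
        acc=acc+map_coordinates(g,[u[:,1],u[:,0]],order=1)
    return xs,acc/4
for n,ks in (("scene",(4,8)),("top",(8,))):
    for k in ks:
        xs,a=prof(cv2.imread(f"pics/{n}{k}.png"),CAM[n]); m=(a[:20].mean()+a[-40:].mean())/2
        i=np.argmax(a>m); print(n,k,"rear edge jig x",round(xs[i],2),a[::20].round(0))
a=cv2.imread("pics/scene4.png");b=cv2.imread("pics/scene8.png")
f=lambda im,r:np.float32(cv2.cvtColor(im,cv2.COLOR_BGR2GRAY)[r[1]:r[3],r[0]:r[2]])
for nm,r in (("bar rear",(328,200,342,215)),("mouth",(318,186,336,198)),("tape",(286,205,310,232))):
    print(nm,cv2.phaseCorrelate(f(a,r),f(b,r)))
```

```text
scene 4 rear edge jig x -50.0 [ 60.  61.  61.  61.  68. 142. 215. 224. 221.]
scene 8 rear edge jig x -50.0 [ 59.  60.  60.  60.  69. 141. 214. 222. 220.]
top 8 rear edge jig x -48.75 [ 50.  50.  50.  49.  47.  87. 170. 176. 172.]
bar rear ((0.8378009343221136, 0.1797036706384052), 0.6686963574091593)
mouth ((0.03405046488482455, 0.02630783595117414), 0.9929214743552385)
tape ((-0.9747180094810837, -0.040594429025231804), 0.47821216303625225)
```

The bar's rear edge is unchanged at jig x -50.0. The brass-bar correlation is poor (response 0.48), probably because of the arm's moving shadow, so I'll check the loose items directly.

Run:
```python
import cv2,numpy as np
a=cv2.imread("pics/scene0.png");b=cv2.imread("pics/scene8.png");t=cv2.imread("pics/top0.png");u=cv2.imread("pics/top8.png")
def c(im,r):
    h=cv2.cvtColor(im[r[1]:r[3],r[0]:r[2]],cv2.COLOR_BGR2HSV); m=(h[...,0]>18)&(h[...,0]<32)&(h[...,1]>90)
    y,x=np.nonzero(m); return x.mean()+r[0],y.mean()+r[1],m.sum()
print(c(a,(280,205,310,235)),c(b,(280,205,310,235)));print(c(t,(350,190,380,230)),c(u,(350,190,380,230)))
d=np.hstack([cv2.resize(im[150:280,230:330],(390,507),interpolation=cv2.INTER_CUBIC) for im in (a,b)]);cv2.imwrite("pics/cmp.png",d)
```

```text
(np.float64(292.8689655172414), np.float64(220.89655172413794), np.int64(145)) (np.float64(292.848275862069), np.float64(220.86896551724138), np.int64(145))
(np.float64(363.7956204379562), np.float64(209.79562043795622), np.int64(137)) (np.float64(363.8345323741007), np.float64(209.8273381294964), np.int64(139))
```

View pics/cmp.png

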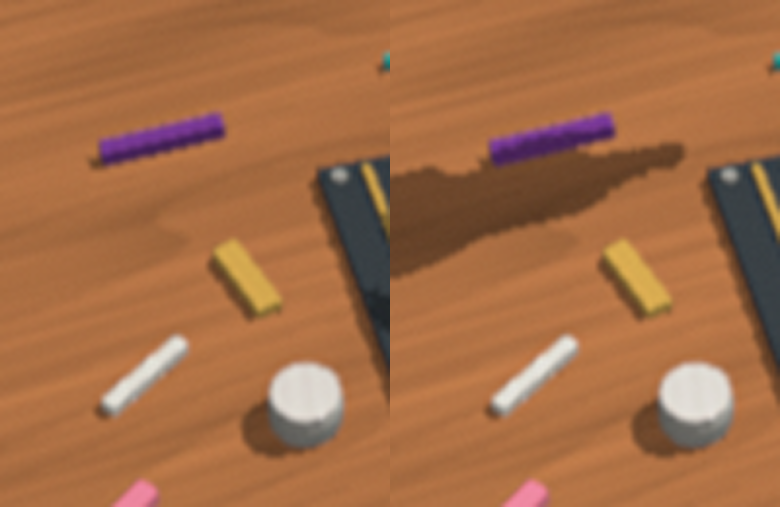

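The before and after crops match: the brass bar centroid moved 0.03 px, and only the shadow changed. Handing in.

```bash
python3 -c "
from workcell import bot
print(bot.job_done())"; python3 st.py
```

```text
the job is handed in; nothing more can be done
None
the job is handed in; nothing more can be done
```

I pushed the silver bar along the channel with the shut fingertips until it stopped against the blue block. I then pushed the red lever over its dead point; it snapped into lock with the pad down on the bar. After that I backed the arm clear and handed in at about 14 s.

**Bar seated:** the tool stopped advancing while the push force rose to about 9 N. The bar's rear edge was at jig x -50.0 in the scene view, the same before and after clamping. That reference was partly set from the contact itself. The top view, after clamping, read -48.8, which is within the 2 mm camera calibration.

**Lever locked:** the detected lever tip was within 1.5 px of the fully locked position in the scene view. In the top view it was about 2.6 px off, closer to 1.15–1.2 rad than 1.25, but still well past the dead point.

**Other items:** before and after pictures show the brass bar, the look-alike bars beside it and the tin in the same place. A first image-shift check suggested the brass bar had moved by about 1 px. A direct centroid comparison showed 0.03 px, so I put the first reading down to the arm's shadow. I did not measure the hammer, bowl, brush, cone and jar; they look unmoved in the final picture.

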